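# Weigh the oyster crate on the hand scale

## Task

Take the spring hand scale from its rack by the grip, hook it under the crate's bar handle and gently raise it until the crate hangs level about 1 cm clear of the table, at no time more than 2 cm, and hold it still there for two seconds so that the weight can be read. Then set the crate gently back down where it stood, unhook the scale and put it back in the rack, hanging as before. Do not touch the crate with the gripper, do not jerk, bump or press on it, and leave the bowl, jar and tub alone.

Things in the scene. Friction and masses are not known exactly. Their poses are not given: they have to be found in the camera images.
- scale_grip (a point): Spring hand scale: centre of the black T-grip bar on its top (20 mm wide along x, 64 long along y, 24 tall; z up along the scale's axis). Below it: 24 mm square neck, then a grey collar plate whose top is 36 mm and underside 42 mm below this point. The hook at the bottom opens towards the scale's +x.
- scale: The hand scale as a whole; origin at the centre of the collar's underside, 42 mm below scale_grip, same axes. Collar 50 (x) x 56 (y) x 6 mm; under it a white tube, 26 mm square, down to 82 mm below scale_grip, with the sprung steel hook below that
- hook_seat (a point): Inside bottom of the hook, where a bar comes to rest; 139 mm below scale_grip with the spring slack (about 3 mm more from the hook's own weight). A J of 6 mm wire in the scale's x-z plane: shank 17 mm to -x, tip 18 mm to +x; tip's top 18 mm above this point, wire's underside 6 mm below. A bar enters level from +x with its centre-line 23 to 36 mm above this point, best 30.
- plunger (a joint): Stretch of the scale's spring in m, 0 slack, stop at 0.082; 0.125 N per mm (0.5 kg stretches it 39 mm), damped. Dark rings 10 mm apart on the plunger come out below the tube as it stretches
- rack_seat (a point): Seat of the scale's steel rack: midway between two level prongs, level with their top, 135 mm above the table. The collar's underside centre rests here, scale and rack axes alike (scale_grip 42 mm above). Prongs along the rack's x, 34 mm apart inside, 12 wide, from 35 mm on the -x side (open end, no lips) to a crossbar 45 mm on the +x side. Lifted over 5 mm, the scale slides out towards -x.
- rack: The rack as a whole, fixed: origin on the table under rack_seat, same axes. Foot and post stand on its +x side, 40 to 130 mm out; nothing rises above the prongs
- crate_bar (a point): Middle and highest point of the crate's fixed steel bar handle, on its centre-line, 118 mm above the crate's underside. Round bar, 8 mm thick, along the crate's y, falling gently (15 degrees) to both sides for 60 mm, so that a hook settles in the middle; it ends on the short end walls.
- crate_base (a point): Pale wooden crate full of grey oysters, 120 mm (x) by 160 mm (y), walls 58 mm high, oysters up to 63 mm. This point is the centre of its underside, on the table at the start (z = 0); z is up. Its mass differs from run to run, 0.27 to 0.87 kg, unknown.
- crate: The crate as a whole (origin: crate_base)
- bowl: White bowl, 140 mm across, 55 high; origin under its centre. Leave alone
- jar: Closed glass jar with metal lid, 70 mm across, 100 high; origin under its centre. Leave alone
- tub: Clear square tub with white lid, 128 mm square, 68 high; origin under its centre. Leave alone
Not all that is in view belongs to the job. Leave any pink or red look-alike of the scale alone.

How it is judged (in metres and radians):
On the way, in this order (a step that is already met when the one before it is completed fails the run):
1. the crate hangs from the scale's hook, clear of the table by 6 mm or more, level and still, for 1.5 s (height (world z) of crate_base above 0.006 m and angle between crate_base's own z axis and vertical below 0.06 rad and contact force between scale and crate above 2 N and linear speed of crate below 0.04 m/s), for 1.5 s.
2. the crate stands on the table again, the hook off it (height (world z) of crate_base below 0.003 m and contact force between scale and crate below 0.05 N and (horizontal distance between hook_seat and crate_bar above 0.025 m or z of hook_seat in the frame of crate_bar above 0.02 m) and angle between crate_base's own z axis and vertical below 0.06 rad), for 0.2 s.
At the end, for the whole second after the job is handed in: The crate stands upright and still within 40 mm of where it stood; the scale hangs at rest and upright (within 0.1 rad) in the rack, its collar on the prongs (height within 5 mm) and within 25 mm of the seat point (angle between crate_base's own z axis and vertical below 0.06 rad and distance of crate_base from where it was at the start of the episode below 0.04 m and linear speed of each of crate, scale below 0.02 m/s and distance between scale and rack_seat below 0.025 m and z of scale in the frame of rack_seat between -0.004 and 0.005 m and angle between scale_grip's own z axis and vertical below 0.1 rad); the robot touches nothing.
It fails at once if the crate raised more than 20 mm (height (world z) of crate_base above 0.02 m).
It fails at once if the scale jerks, bumps or presses the crate (over 15 N) (contact force between scale and crate above 15 N).
It fails at once if the crate is put down or knocked hard (over 30 N) (contact force between crate and anything else above 30 N).
It fails at once if the robot touches the crate (contact force between any of the fingers, the arm and crate above 0.5 N).
It fails at once if the bowl, jar or tub is moved (distance of any of bowl, jar, tub from where it was at the start of the episode above 0.015 m).
It also fails if it takes over 72 s, if anything falls off the work surface, if the arm or the gripper's body presses on something with over 40 N, if the wrist force passes 120 N, or if a joint passes its speed limit or range.

## Robot

A 6-joint arm with a two-finger parallel gripper is mounted at the origin on the work surface. World frame = base frame: x ahead of the robot, y to its left, z up, the work surface at z = 0. Lengths are in mm, angles in rad, forces in N, time in s.
With the tool pointing down it reaches from about 325 to 875 mm from the base axis. Payload 4.4 kg.
Tool frame: the origin (TCP) lies on the centre line of the jaws, within the pads' length; the fingertips stand ahead of it and the grasp point (between the pads) lies 6 mm ahead of it (ctrl.tcp_to_tips is the z of the fingertips in the tool frame, in mm); z points along the fingers, y is the direction in which the jaws open and shut (so a half turn about z gives the same grasp; the last joint's range is limited). The gripper opens to 85 mm and grips with 20 to 120 N. Pads are 22 mm wide; open, the fingers measure 114 mm over their backs; the gripper's body (76 mm by 85 mm) begins 54 mm behind the grasp point. The pads swing forward as they close: fully open they stand 13 mm farther back than shut.
Start: joints at [-1.272, 0.207, 1.542, -0, 1.393, -0.15], TCP at [249.99, -517.815, 256.282] pointing down, gripper open.
Joint ranges: [-2.73, 2.73], [-0.86, 2.22], [0.23, 2.46], [-1.11, 4.25], [0.08, 2.63], [-2.82, 2.82]. Speed limits (rad/s): [2.79, 2.79, 3.14, 3.14, 3.14, 3.14].

## Interface

Orientations are given as a 3x3 rotation matrix whose columns are the frame's x, y, z axes.
In Python, from plant import ctrl, sensors, optics gives the robot as it stands. Calls block until the motion is done:
- ctrl.move_ptp(position, orientation): joint-space move of the TCP to a pose.
- ctrl.move_l(position, rot=None, vel=150, threshold=None): straight line of the TCP; rot=None keeps the orientation; vel is the mean speed in mm/s. With threshold (N) it stops when the force on the tool has changed by that much, and returns True; else False.
- ctrl.set_joints(angles): joint-space move.
- ctrl.gripper_to(opening, force=None): finger opening in mm; force is the grip in N (None keeps the last); returns when the fingers have stopped.
- ctrl.hold(seconds).
- ctrl.solve_ik(position, orientation): joint angles nearest the present ones, or None.
- sensors.read_state(): the state.
- optics.grab_frame(name): name is "scene" or "top" or "wrist"; returns (picture, depth): 400x640x3 uint8, red, green, blue; 400x640 float32, mm along the optical axis (not along the pixel's ray), 0 where there is no reading.
- optics.camera_params(name): a dict with "mtx" (3x3 intrinsics, pixels), "R" (3x3) and "t" (3): a world point X has camera coordinates R X + t; the wrist camera has in their place "T_tool_cam" (4x4, takes a point from camera to tool coordinates, whose origin is the TCP and whose axes are the flange's). Camera axes: x right, y down, z forward; pixel columns grow to the right and rows downward; lengths in mm; the calibration is good to about 2 mm. A picture is of the moment at which its call begins: read the wrist's pose just before it. camera_params takes no time and is no camera call.
A pose or a line that the arm cannot do raises ctrl.MotionError and nothing moves.
- ctrl.finish_job(): hands the job in, once; it reports no verdict.
The state is a dict: "t": time; "q": joint angles; "qvel": joint speeds; "tau": joint torques, N m; "eef_pos": TCP position; "eef_rot": TCP orientation; "force": force on the tool from outside, world axes, zero at the start; "wrist_torque": the same for the moment, N m; "grip_width": finger opening in mm.
Only numpy, scipy, OpenCV 4.12 (cv2) and the standard library are available. Lean on these libraries where they do the work, as an engineer would, in place of code of your own. Each camera call takes 0.05 s, during which the arm holds its last target.

## Working session

There is one attempt and no reset: what is moved stays moved. The work goes in short steps, each a Python script; the robot and the scene stay as the last script left them, time stands still between calls to the robot, and variables do not carry over. Pictures are saved under pics/ and viewed, and the job is handed in when it is done.

```bash
ls; mkdir -p pics; python3 - <<'E'
from plant import ctrl,sensors,optics
import cv2,numpy as np
for n in ("scene","top","wrist"):
    im,d=optics.grab_frame(n); cv2.imwrite(f"pics/{n}0.png",im[:,:,::-1]); np.save(f"pics/{n}0_d.npy",d); np.save(f"pics/{n}0.npy",im)
    p=optics.camera_params(n); print(n,{k:np.round(v,3).tolist() for k,v in p.items()})
s=sensors.read_state(); print(s['t'],s['eef_pos'],s['eef_rot'],s['force'],ctrl.tcp_to_tips)
E
```

```text
pics
scene {'mtx': [[487.183, 0.0, 316.161], [0.0, 487.183, 197.128], [0.0, 0.0, 1.0]], 'R': [[0.768, 0.64, 0.001], [0.551, -0.66, -0.511], [-0.326, 0.393, -0.86]], 't': [-431.908, -242.649, 1628.041]}
top {'mtx': [[426.935, 0.0, 323.241], [0.0, 426.935, 203.937], [0.0, 0.0, 1.0]], 'R': [[0.024, -0.999, 0.021], [-0.996, -0.026, -0.081], [0.081, -0.019, -0.996]], 't': [-26.821, 572.807, 1436.511]}
wrist {'mtx': [[309.778, 0.0, 321.287], [0.0, 309.778, 206.635], [0.0, 0.0, 1.0]], 'T_tool_cam': [[0.001, -0.948, -0.317, 80.108], [1.0, 0.001, -0.001, -0.544], [0.001, -0.317, 0.948, -116.264], [0.0, 0.0, 0.0, 1.0]]}
0.15 [ 249.82362756 -517.28776374  255.36333728] [[ 9.00541225e-01  4.34770303e-01 -5.34824389e-04]
 [ 4.34770546e-01 -9.00539586e-01  1.73985041e-03]
 [ 2.74804758e-04 -1.79933291e-03 -9.99998343e-01]] [-0.83231771 -0.03913134 -0.4845943 ] 25.0
```

View pics/scene0.png

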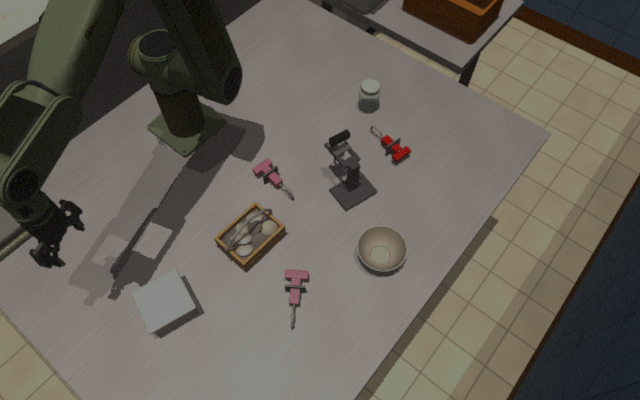

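View pics/top0.png

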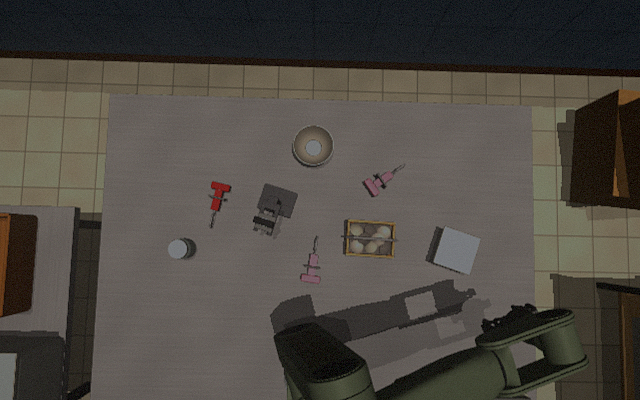

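View pics/wrist0.png

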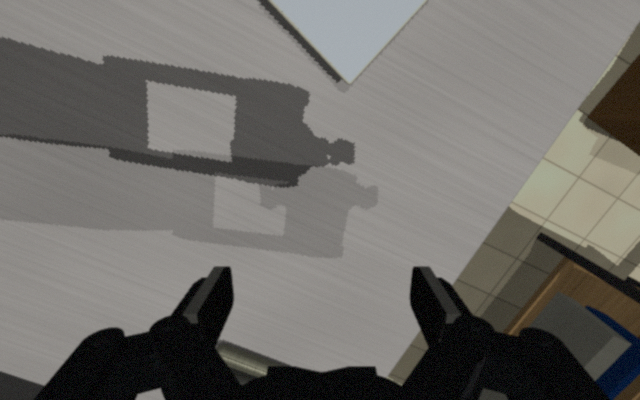

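The scale is the black-gripped one in the rack, at scene (341,140) and top (265,222). The look-alikes are red at scene (396,148)/top (218,195), pink at scene (270,175)/top (311,265), and pink at scene (296,290)/top (382,180). All of them lie flat on the table. I'll check the choice in close crops.

```bash
python3 - <<'E'
import cv2,numpy as np
a=cv2.imread("pics/scene0.png"); b=cv2.imread("pics/top0.png")
c=cv2.resize(a[115:215,310:390],None,fx=5,fy=5,interpolation=cv2.INTER_CUBIC)
d=cv2.resize(b[175:245,240:310],None,fx=5.5,fy=5.5,interpolation=cv2.INTER_CUBIC)
o=np.zeros((500,800,3),np.uint8); o[:500,:400]=c; o[:385,405:790]=d
o=cv2.convertScaleAbs(o,alpha=1.8); cv2.imwrite("pics/crop1.png",o)
c=cv2.resize(a[195:275,205:295],None,fx=4.4,fy=4.4,interpolation=cv2.INTER_CUBIC)
d=cv2.resize(b[210:270,335:405],None,fx=5.5,fy=5.5,interpolation=cv2.INTER_CUBIC)
o=np.zeros((400,800,3),np.uint8); o[:352,:396]=c; o[:330,405:790]=d
o=cv2.convertScaleAbs(o,alpha=1.6); cv2.imwrite("pics/crop2.png",o)
E
```

```text
(no output)
```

View pics/crop1.png

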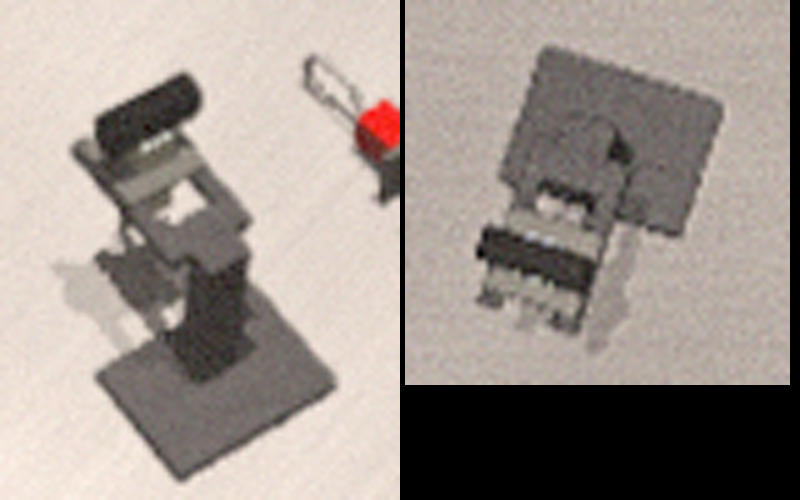

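View pics/crop2.png

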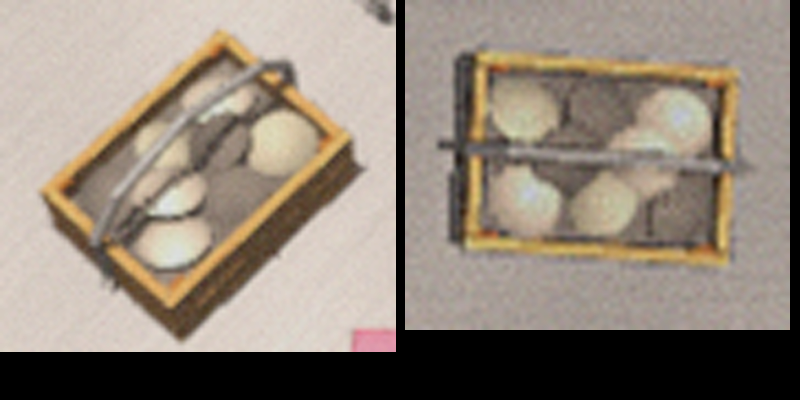

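The crops confirm it. The black T-grip on a collar sits across two prongs in the dark rack, upright, with the post away from the robot. The crate's bar runs lengthwise, left to right in the top view. Next is a rough fix of both from the fixed views' depth, by masks.

```bash
cat > h.py <<'E'
import numpy as np,cv2
from plant import ctrl,sensors,optics
def cam(n,st=None):
    p=optics.camera_params(n); K=np.array(p['mtx'])
    if n=='wrist':
        T=np.array(p['T_tool_cam']); R=np.array(st['eef_rot']); 
        Rc=R@T[:3,:3]; c=R@T[:3,3]+np.array(st['eef_pos'])
        return K,Rc.T,-Rc.T@c
    return K,np.array(p['R']),np.array(p['t'])
def ray(C,uv):
    K,R,t=C; d=R.T@np.linalg.inv(K)@np.array([uv[0],uv[1],1.]); return -R.T@t,d
def onz(C,uv,z):
    o,d=ray(C,uv); return o+d*(z-o[2])/d[2]
def back(C,uv,dep):
    o,d=ray(C,uv); return o+d*dep
def proj(C,X):
    K,R,t=C; x=K@(R@np.array(X)+t); return x[:2]/x[2]
def tri(rays):
    A=np.zeros((3,3));b=np.zeros(3)
    for o,d in rays:
        d=d/np.linalg.norm(d);P=np.eye(3)-np.outer(d,d);A+=P;b+=P@o
    X=np.linalg.solve(A,b)
    return X,[float(np.linalg.norm((np.eye(3)-np.outer(d,d)/(d@d))@(X-o))) for o,d in rays]
def cloud(C,d):
    K,R,t=C; v,u=np.indices(d.shape); 
    P=np.stack([(u-K[0,2])/K[0,0]*d,(v-K[1,2])/K[1,1]*d,d],-1)
    return (P-t)@R
def down(yaw):  # tool z down, tool y along yaw direction
    y=np.array([np.cos(yaw),np.sin(yaw),0]);z=np.array([0,0,-1.]);return np.stack([np.cross(y,z),y,z],1)
def shot(name,tag):
    st=sensors.read_state(); im,d=optics.grab_frame(name)
    cv2.imwrite(f"pics/{tag}.png",im[:,:,::-1]); np.savez(f"pics/{tag}.npz",im=im,d=d,p=st['eef_pos'],r=st['eef_rot'])
    return im,d,cam(name,st)
def load(tag,name):
    z=np.load(f"pics/{tag}.npz"); return z['im'],z['d'],cam(name,dict(eef_pos=z['p'],eef_rot=z['r']))
E
python3 - <<'E'
from h import *
for n,boxes in (("scene",{'grip':(315,370,120,160),'crate':(205,295,195,275),'bowl':(350,415,220,280),'jar':(350,385,75,120),'tub':(125,205,265,340)}),("top",{'grip':(240,310,205,245),'crate':(335,405,210,270),'bowl':(285,340,120,175),'jar':(160,200,230,270),'tub':(425,485,220,280)})):
    d=np.load(f"pics/{n}0_d.npy");C=cam(n);P=cloud(C,d)
    for k,(a,b,c,e) in boxes.items():
        Q=P[c:e,a:b].reshape(-1,3)
        for lo,hi in ((15,300),(165,230),(100,135)):
            S=Q[(Q[:,2]>lo)&(Q[:,2]<hi)]
            if len(S)>5: print(n,k,lo,len(S),S.min(0).round(),S.max(0).round(),S.mean(0).round(1))
E
```

```text
scene grip 15 575 [465. 133.  52.] [578. 200. 195.] [516.8 164.4 153.9]
scene grip 165 212 [489. 138. 165.] [524. 199. 195.] [508.6 166.6 183.1]
scene grip 100 114 [465. 133. 101.] [577. 200. 135.] [525.4 161.4 128.6]
scene crate 15 2708 [ 400. -260.   15.] [635.   9. 123.] [ 473.3 -176.5   52.8]
scene crate 100 140 [ 458. -238.  100.] [ 472. -107.  123.] [ 464.5 -176.1  111.7]
scene bowl 15 1199 [706. -42.  15.] [844.  98.  60.] [769.1  42.3  35.4]
scene jar 15 582 [382. 412.  15.] [453. 484. 106.] [424.5 437.5  71.8]
scene jar 100 76 [389. 418. 100.] [447. 479. 106.] [420.  448.2 102. ]
scene tub 15 2688 [ 353. -537.   15.] [ 511. -379.   77.] [ 439.5 -460.8   63.8]
top grip 15 488 [462.  97.  15.] [567. 214. 195.] [514.4 163.8 147.4]
top grip 165 143 [486. 139. 165.] [518. 201. 195.] [503.  169.4 187. ]
top grip 100 110 [462. 126. 123.] [557. 205. 135.] [527.1 155.4 131.6]
top crate 15 1755 [ 399. -257.   15.] [524. -85. 128.] [ 461.3 -171.1   55.1]
top crate 100 98 [ 456. -235.  100.] [ 467. -109.  128.] [ 461.3 -172.1  112.4]
top bowl 15 827 [705. -41.  15.] [843.  96.  64.] [781.6  27.5  35.6]
top jar 15 477 [380. 415.  16.] [446. 482. 109.] [414.3 442.1  83.9]
top jar 100 111 [386. 422. 100.] [443. 480. 109.] [412.  450.  102.1]
top tub 15 1581 [ 350. -535.   15.] [ 507. -378.   77.] [ 430.4 -453.4   65.3]
```

```bash
python3 - <<'E'
from h import *
ctrl.move_ptp([462,-250,300],down(-0.1)); ctrl.hold(0.3); shot('wrist','wc1')
ctrl.move_l([462,-130,300],vel=250); ctrl.hold(0.3); shot('wrist','wc2')
ctrl.move_ptp([506,110,350],down(-0.3)); ctrl.hold(0.3); shot('wrist','wr1')
ctrl.move_l([506,200,350],vel=250); ctrl.hold(0.3); shot('wrist','wr2')
print(sensors.read_state()['t'],sensors.read_state()['eef_pos'])
a=[cv2.resize(cv2.imread(f'pics/{t}.png'),(400,250)) for t in ('wc1','wc2','wr1','wr2')]
o=np.vstack([np.hstack(a[:2]),np.hstack(a[2:])]);cv2.imwrite('pics/m1.png',cv2.convertScaleAbs(o,alpha=1.5))
E
```

```text
4.975 [506.14435363 199.19370903 350.07688016]
```

View pics/m1.png

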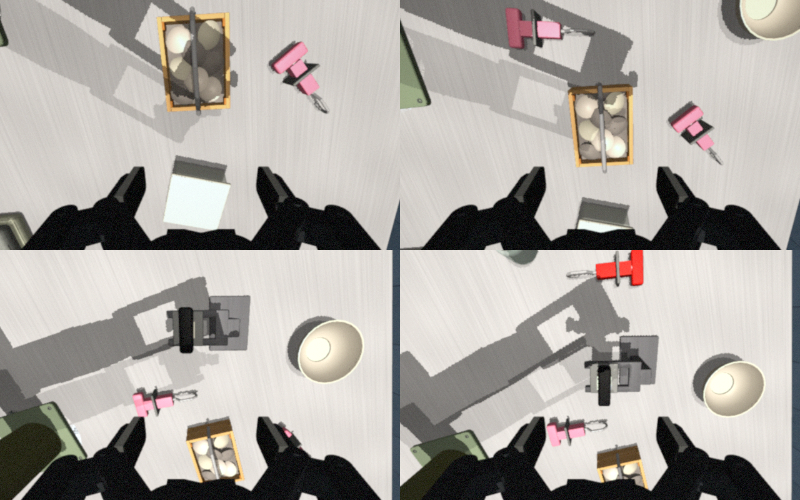

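All four wrist views show their targets: the crate with its bar in the upper two, the black grip and rack in the lower two. I'll enlarge crops to define the masks.

```bash
python3 - <<'E'
from h import *
def cr(t,a,b,c,d,w,h): return cv2.convertScaleAbs(cv2.resize(cv2.imread(f'pics/{t}.png')[c:d,a:b],(w,h),interpolation=cv2.INTER_CUBIC),alpha=1.6)
o=np.vstack([np.hstack([cr('wr1',240,400,60,180,400,300),cr('wr2',280,440,120,240,400,300)]),np.hstack([cr('wc1',220,400,10,190,400,300),cr('wc2',240,420,120,300,400,300)])])
cv2.imwrite('pics/m2.png',o)
for t,u,v in (('wr1',298,128),('wr2',326,214)):
    im,d,C=load(t,'wrist'); P=cloud(C,d)
    for lo,hi in ((172,230),(125,150)):
        m=(P[...,2]>lo)&(P[...,2]<hi)&(abs(P[...,0]-510)<80)&(abs(P[...,1]-165)<60)
        Q=P[m]; r=cv2.minAreaRect(Q[:,:2].astype(np.float32)); print(t,lo,m.sum(),Q.mean(0).round(1),r,np.percentile(Q[:,2],[5,50,95]).round(1))
for t in ('wc1','wc2'):
    im,d,C=load(t,'wrist'); P=cloud(C,d)
    m=(P[...,2]>90)&(P[...,2]<140)&(abs(P[...,0]-462)<60)&(abs(P[...,1]+172)<80);Q=P[m]
    print(t,m.sum(),Q.mean(0).round(1),np.percentile(Q[:,2],[5,50,98]).round(1),cv2.minAreaRect(Q[:,:2].astype(np.float32)))
    m=(P[...,2]>50)&(P[...,2]<62)&(abs(P[...,0]-462)<90)&(abs(P[...,1]+172)<110);Q=P[m]
    print(t,m.sum(),cv2.minAreaRect(Q[:,:2].astype(np.float32)))
E
```

```text
wr1 172 1679 [502.5 173.4 186.8] ((501.81292724609375, 172.73760986328125), (62.624778747558594, 20.124801635742188), 72.5477066040039) [184.2 187.2 188.7]
wr1 125 3776 [532.7 164.2 135.6] ((526.201904296875, 165.15277099609375), (57.79622268676758, 121.11503601074219), 73.51371765136719) [132.2 134.1 140.4]
wr2 172 1297 [502.8 175.8 186.5] ((502.31427001953125, 173.20127868652344), (62.77909469604492, 19.58253288269043), 72.63478088378906) [183.4 187.1 188.4]
wr2 125 3339 [530.4 167.7 135.1] ((526.4547119140625, 165.5662384033203), (57.77873229980469, 120.96261596679688), 73.60174560546875) [130.2 133.8 140.2]
wc1 1303 [ 459.5 -165.9  110.2] [ 96.7 110.9 120.1] ((459.1229248046875, -170.76504516601562), (147.1891326904297, 8.008854866027832), 87.48306274414062)
wc1 9266 ((459.0635986328125, -170.65145874023438), (164.4037628173828, 120.34446716308594), 87.41474151611328)
wc2 925 [ 459.9 -158.7  109.7] [ 94.9 110.4 119.6] ((459.30029296875, -170.42184448242188), (146.66757202148438, 7.997550964355469), 87.47818756103516)
wc2 6784 ((458.95013427734375, -167.51446533203125), (167.38018798828125, 119.60749053955078), 87.15278625488281)
```

View pics/m2.png

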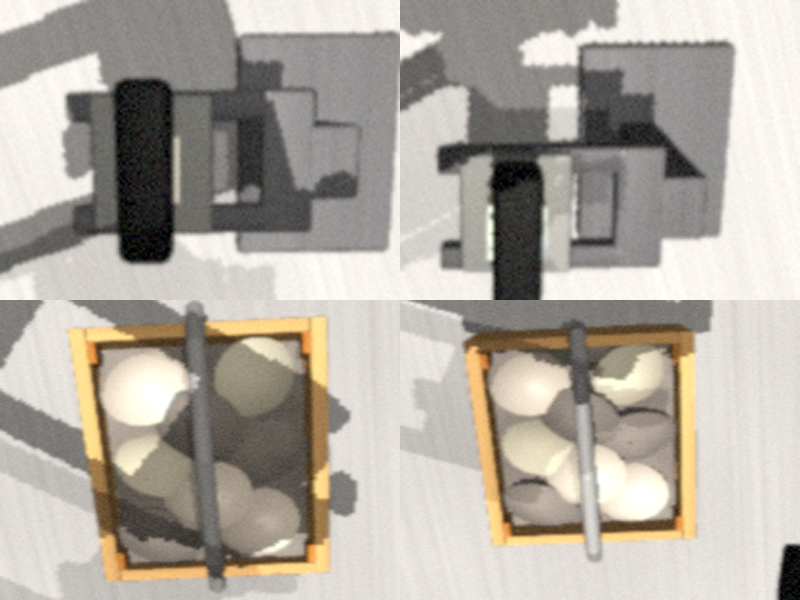

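```bash
python3 - <<'E'
from h import *
# grip: black mask, contour -> top-face end edges; two-view triangulation of the minAreaRect of the mask
r=[];re=[[],[]]
for t,(a,b,c,d_) in (('wr1',(240,400,60,180)),('wr2',(280,440,120,260))):
    im,d,C=load(t,'wrist'); g=im.max(2).astype(int); m=np.zeros(g.shape,np.uint8); P=cloud(C,d)
    m[c:d_,a:b]=(g[c:d_,a:b]<25)*255
    m[(P[...,2]<183)]=0
    cs,_=cv2.findContours(m,cv2.RETR_EXTERNAL,cv2.CHAIN_APPROX_NONE); k=max(cs,key=cv2.contourArea)
    q=cv2.minAreaRect(k); bx=cv2.boxPoints(q); bx=bx[np.argsort(bx[:,1])]; print(t,q)
    r.append(ray(C,q[0])); re[0].append(ray(C,bx[:2].mean(0))); re[1].append(ray(C,bx[2:].mean(0)))
print('grip top',tri(r)); A=tri(re[0]);B=tri(re[1]);print(A,B,np.degrees(np.arctan2(*(A[0]-B[0])[[1,0]])))
# crate bar: point on its axis at mid image, triangulate: mask by depth band, line fit then intersect with the plane at y of crate middle
r=[]
for t in ('wc1','wc2'):
    im,d,C=load(t,'wrist'); P=cloud(C,d)
    m=(P[...,2]>90)&(P[...,2]<140)&(abs(P[...,0]-462)<40)&(abs(P[...,1]+172)<80)
    m=cv2.morphologyEx(m.astype(np.uint8),cv2.MORPH_OPEN,np.ones((3,3)))
    v,u=np.nonzero(m); vx,vy,x0,y0=cv2.fitLine(np.stack([u,v],1).astype(np.float32),cv2.DIST_HUBER,0,.01,.01).ravel()
    # plane through cam and image line
    o,d1=ray(C,(x0,y0));_,d2=ray(C,(x0+vx*50,y0+vy*50)); n=np.cross(d1,d2);n/=np.linalg.norm(n); r.append((n,n@o))
    i=np.argmax(np.where(m>0,P[...,2],0)); print(t,'highest',P.reshape(-1,3)[i])
    Q=P[m>0]; Q=Q[np.abs(Q[:,1]+170.6)<10]; print('mid',np.median(Q,0))
print(r)
y=-170.6; M=np.array([[n[0],n[2]] for n,_ in r]); print(np.linalg.solve(M,[k-n[1]*y for n,k in r]))
E
```

```text
wr1 ((296.9999694824219, 127.49998474121094), (70.99998474121094, 21.999996185302734), 90.0)
wr2 ((324.0384216308594, 191.80767822265625), (11.371355056762695, 21.355958938598633), 56.3099365234375)
grip top (array([495.07634366, 168.82462212,  69.9338588 ]), [3.998837169086355, 3.998837169086319])
(array([514.10743804, 202.06315664, 180.14458254]), [3.0134477127274866, 3.013447712727392]) (array([ 447.98695909,   85.60983752, -205.7020679 ]), [7.211803623493804, 7.211803623493756]) 60.412727988295906
wc1 highest [ 460.71299496 -169.03736126  121.93432015]
mid [ 459.23695581 -170.65181251  118.82428083]
wc2 highest [ 459.9808007  -172.68018257  121.39286442]
mid [ 459.43693888 -169.86944409  118.58232651]
[(array([-0.99853218,  0.04531264,  0.02966906]), np.float64(-463.01393868928625)), (array([-0.9989257 ,  0.04443959,  0.01313678]), np.float64(-464.96552585014837))]
[459.40312677 116.12109729]
```

```bash
python3 - <<'E'
from h import *
re=[[],[]];r=[]
for t in ('wr1','wr2'):
    im,d,C=load(t,'wrist'); P=cloud(C,d)
    m=((im.max(2)<60)&(P[...,2]>182)&(abs(P[...,0]-502)<40)&(abs(P[...,1]-173)<50)).astype(np.uint8)
    cs,_=cv2.findContours(m,cv2.RETR_EXTERNAL,cv2.CHAIN_APPROX_NONE); k=max(cs,key=cv2.contourArea)
    q=cv2.minAreaRect(k); bx=cv2.boxPoints(q); bx=bx[np.argsort(bx[:,1])]; print(t,q)
    r.append(ray(C,q[0])); re[0].append(ray(C,bx[:2].mean(0))); re[1].append(ray(C,bx[2:].mean(0)))
print('grip top',tri(r)); A=tri(re[0]);B=tri(re[1]);print(A,B,np.degrees(np.arctan2(*(A[0]-B[0])[[1,0]])))
E
```

```text
wr1 ((207.9622039794922, 350.599609375), (144.90325927734375, 106.29475402832031), 65.79411315917969)
wr2 ((333.5, 369.5), (59.0, 261.0), 90.0)
grip top (array([492.74109123, 155.75446322, 383.30407425]), [27.808061460257, 27.808061460256933])
(array([492.23450337, 170.08158061, 377.78837746]), [26.55700367108055, 26.55700367108051]) (array([502.8201641 , 163.931538  , 407.50900631]), [28.928706487115786, 28.92870648711581]) 149.84432786490663
```

Those masks caught the fingers, which also lie in the height range, so I'm adding an upper bound on height.

```bash
python3 - <<'E'
from h import *
re=[[],[]];r=[]
for t in ('wr1','wr2'):
    im,d,C=load(t,'wrist'); P=cloud(C,d)
    m=((im.max(2)<90)&(P[...,2]>182)&(P[...,2]<200)&(abs(P[...,0]-502)<40)&(abs(P[...,1]-173)<50)).astype(np.uint8)
    cs,_=cv2.findContours(m,cv2.RETR_EXTERNAL,cv2.CHAIN_APPROX_NONE); k=max(cs,key=cv2.contourArea)
    q=cv2.minAreaRect(k); bx=cv2.boxPoints(q); bx=bx[np.argsort(bx[:,1])]; print(t,q)
    r.append(ray(C,q[0])); re[0].append(ray(C,bx[:2].mean(0))); re[1].append(ray(C,bx[2:].mean(0)))
print('grip top',tri(r)); A=tri(re[0]);B=tri(re[1]);print(A,B,np.degrees(np.arctan2(*(A[0]-B[0])[[1,0]])))
E
```

```text
wr1 ((296.5, 127.5), (73.0, 23.0), 90.0)
wr2 ((326.9999694824219, 218.49998474121094), (19.999996185302734, 60.99999237060547), 0.0)
grip top (array([502.0466728 , 173.92291571, 184.84194201]), [0.4772376747543797, 0.47723767475451784])
(array([511.18382624, 202.63100689, 182.61140312]), [0.08893055647368282, 0.08893055647382289]) (array([492.35764365, 143.51535191, 186.80603394]), [0.9139973478256369, 0.9139973478255999]) 72.335217811925
```

Grip at (502.0, 173.2), top about 185–187 (text 189), scale x at −17.4°. Crate bar middle at (459.3, −170.6), top about 121.5, crate x at −2.5°. The neck below the grip is 24 mm wide and the bar only 20 mm, so I'll put the pads just below the bar on the neck, clear of the collar.

```bash
python3 - <<'E'
from h import *
y=-0.3035
ctrl.move_ptp([502,173.2,260],down(y)); 
h=ctrl.move_l([502,173.2,172],vel=90,threshold=8); ctrl.hold(0.2)
s=sensors.read_state();print(h,s['t'],s['eef_pos'],s['force'])
shot('wrist','g1');shot('scene','g1s')
E
```

```text
False 6.7667 [502.45573509 173.25979577 172.68172069] [-0.79105398 -0.06305475  0.78771164]
```

```bash
python3 -c "
import cv2,numpy as np
a=cv2.imread('pics/g1.png');b=cv2.resize(cv2.imread('pics/g1s.png')[100:220,290:410],(400,400))
o=np.zeros((650,800,3),np.uint8)
o=np.hstack([cv2.resize(a,(400,250)),np.zeros((250,0,3),np.uint8)]);o=np.vstack([o,np.zeros((150,400,3),np.uint8)]);cv2.imwrite('pics/g1m.png',cv2.convertScaleAbs(np.hstack([o,b]),alpha=1.8))"
```

```text
(no output)
```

View pics/g1m.png

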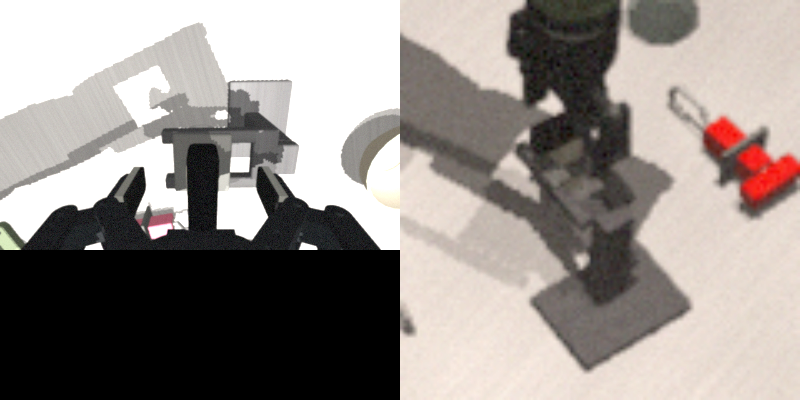

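The grip (left, about (203,180)) is centred between the open fingers, which straddle it parallel and with no contact. I'll close, then lift gently.

```bash
python3 - <<'E'
from h import *
ctrl.gripper_to(15,80); ctrl.hold(0.2)
s=sensors.read_state();print(s['t'],s['eef_pos'],s['force'],s['wrist_torque'],s['grip_width'])
ctrl.move_l([502,173.2,188],vel=40); ctrl.hold(0.3)
s=sensors.read_state();print(s['t'],s['eef_pos'],s['force'],s['wrist_torque'],s['grip_width'])
im,d,C=shot('wrist','g2');shot('scene','g2s')
P=cloud(C,d);m=(P[...,2]>195)&(P[...,2]<210)&(abs(P[...,0]-502)<60)&(abs(P[...,1]-173)<60)
print(np.percentile(P[m],[5,50,95],axis=0))
a=cv2.imread('pics/g2.png');b=cv2.resize(cv2.imread('pics/g2s.png')[100:220,290:410],(400,400))
cv2.imwrite('pics/g2m.png',cv2.convertScaleAbs(np.hstack([cv2.resize(a[100:400,160:460],(400,400)),b]),alpha=1.8))
E
```

```text
7.6583 [502.36787723 173.27956735 172.39307881] [ 1.04192182 -0.47817003  3.09770486] [-0.0360303  -0.06267802 -0.0504337 ] 21.939031536156072
8.5083 [501.82929691 173.13840193 187.73842105] [ 0.21704954  0.42274106 -1.24038872] [-0.00711202 -0.03429053 -0.01556437] 21.81925847560336
[[484.39197173 154.92733382 198.11193765]
 [502.56554977 180.02150951 202.64299858]
 [523.86626185 201.71258118 208.34758254]]
```

View pics/g2m.png

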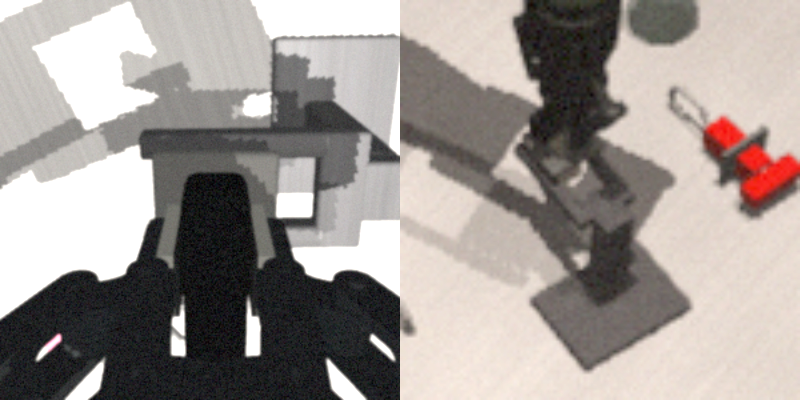

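The grip is held at 21.8 mm and came up with the gripper, with the force down by about 4 N. I'll slide it out towards the rack's −x, raise it, and carry it to a pre-hook point on the robot side of the crate.

```bash
python3 - <<'E'
from h import *
y=-0.3035;u=np.array([np.cos(y),np.sin(y),0])
p=np.array([502,173.2,190.])
ctrl.move_l(p-u*115,vel=110)
ctrl.move_l(p-u*115+[0,0,80],vel=150)
yc=-0.0445;uc=np.array([np.cos(yc),np.sin(yc),0]);bar=np.array([459.3,-170.6,0])
ctrl.move_ptp(bar-uc*75+[0,0,270],down(yc)); ctrl.hold(0.5)
s=sensors.read_state();print(s['t'],s['eef_pos'],s['force'],s['wrist_torque'],s['grip_width'])
shot('wrist','h1');shot('scene','h1s');shot('top','h1t')
a=cv2.imread('pics/h1.png');b=cv2.resize(cv2.imread('pics/h1s.png')[150:290,160:300],(560,560))
c=cv2.resize(cv2.imread('pics/h1t.png')[200:300,320:420],(240,240))
o=np.zeros((560,800,3),np.uint8);o[:,:560]=b;o[:240,560:]=c;o[300:450,560:]=cv2.resize(a,(240,150))
cv2.imwrite('pics/h1m.png',cv2.convertScaleAbs(o,alpha=1.7))
E
```

```text
12.3833 [ 384.46964527 -167.09044318  270.0458517 ] [ 0.10923913  0.15681032 -2.23680595] [ 0.01427014 -0.00163962  0.01933247] 22.078403700499003
```

View pics/h1m.png

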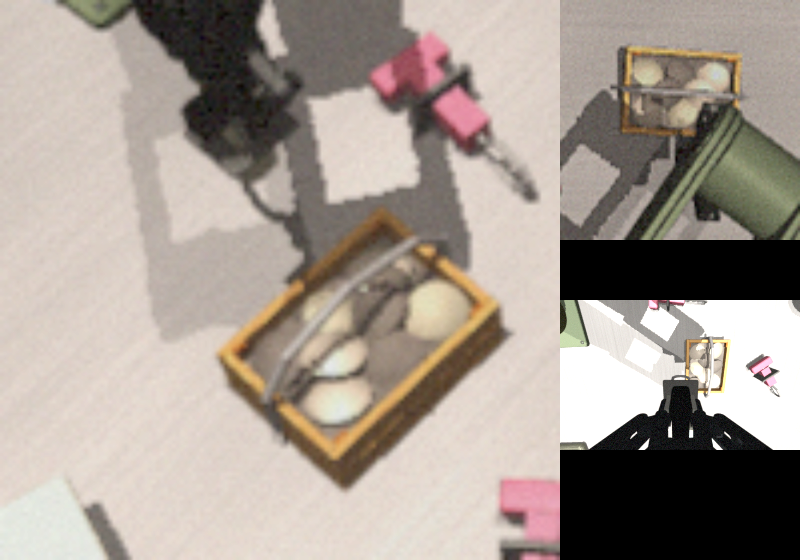

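```bash
python3 - <<'E'
from h import *
s=np.load('pics/h1.npz');print(s['p'])
a=cv2.imread('pics/h1.png')[90:230,260:420];b=cv2.imread('pics/h1s.png')[170:230,200:250];c=cv2.imread('pics/h1t.png')[235:295,345:395]
o=np.zeros((600,800,3),np.uint8);o[:350,:400]=cv2.resize(a,(400,350),interpolation=2);o[:480,400:]=cv2.resize(b,(400,480),interpolation=2);o[360:600,:200]=cv2.resize(c,(200,240),interpolation=2)
cv2.imwrite('pics/h1n.png',cv2.convertScaleAbs(o,alpha=1.5))
z=s['p'][2]; g=np.array([s['p'][0],s['p'][1],z+4]);yc=-.0445;uc=np.array([np.cos(yc),np.sin(yc),0])
for n,t in (('wrist','h1'),('scene','h1s'),('top','h1t')):
    im,d,C=load(t,n)
    for nm,X in (('seat',g+[0,0,-142]),('tip',g+uc*18+[0,0,-124]),('collar',g-[0,0,36]),('tubeend',g-[0,0,82])): print(n,nm,proj(C,X).round(1))
E
```

```text
[ 384.46964527 -167.09044318  270.0458517 ]
wrist seat [323.2 202.9]
wrist tip [345.6 209.7]
wrist collar [324.3 263.1]
wrist tubeend [323.7 229.9]
scene seat [226.6 201.5]
scene tip [230.1 202.1]
scene collar [220.  180.4]
scene tubeend [222.9 190. ]
top seat [371.7 262.4]
top tip [372.9 256.9]
top collar [376.7 264.4]
top tubeend [374.4 263.5]
```

View pics/h1n.png

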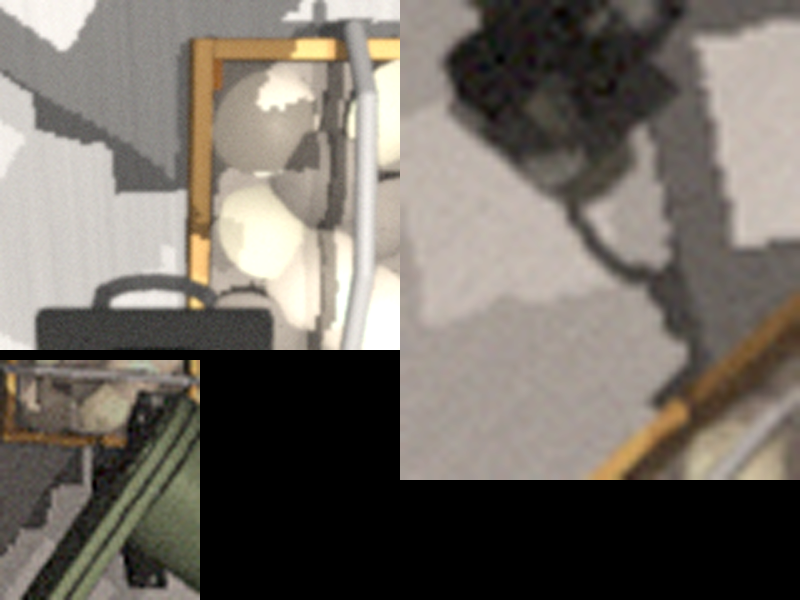

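The hook's bottom in the wrist view is at about (322,202), against a predicted (323,203). The scene view agrees and shows the hook opening towards +x, facing the bar. I'll lower to 30 mm under the bar's centre-line and move in with force guarding.

```bash
python3 - <<'E'
from h import *
yc=-0.0445;uc=np.array([np.cos(yc),np.sin(yc),0]);bar=np.array([459.3,-170.6,0])
ctrl.move_l(bar-uc*75+[0,0,226],vel=60)
f0=sensors.read_state()['force']
h=ctrl.move_l(bar-uc*22+[0,0,226],vel=50,threshold=2.5); h2=None
if not h: h2=ctrl.move_l(bar+[0,0,226],vel=35,threshold=2.5)
ctrl.hold(0.3)
s=sensors.read_state();print(h,h2,s['t'],s['eef_pos'],s['force'],f0,s['wrist_torque'])
shot('wrist','k1');shot('scene','k1s');shot('top','k1t')
a=cv2.imread('pics/k1.png')[90:230,260:420];b=cv2.imread('pics/k1s.png')[195:265,210:290];c=cv2.imread('pics/k1t.png')[205:275,335:405]
o=np.zeros((600,800,3),np.uint8);o[:350,:400]=cv2.resize(a,(400,350),interpolation=2);o[:350,400:]=cv2.resize(b,(400,350),interpolation=2);o[360:600,:240]=cv2.resize(c,(240,240),interpolation=2)
cv2.imwrite('pics/k1n.png',cv2.convertScaleAbs(o,alpha=1.5))
E
```

```text
False False 15.7 [ 459.17870776 -170.60320443  226.03398404] [-0.64020082 -0.10358882 -1.50256752] [ 0.2794962  -0.60011276 -0.86398845] [-0.00250181  0.00796539 -0.01721886]
```

View pics/k1n.png

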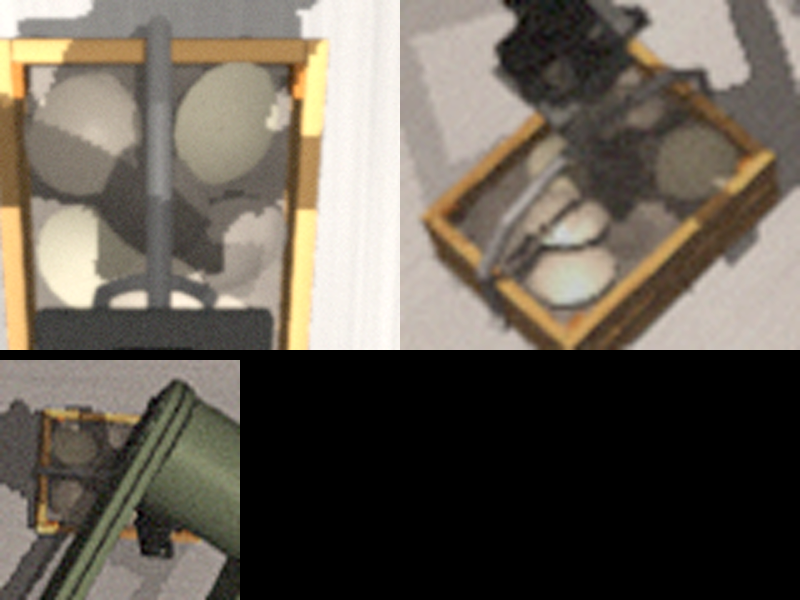

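The bar lies centrally over the hook in the wrist view, crossing the arc at crop (157,290), and no force has built up. I'll raise in small steps, watching the force and the crate rim's height (wrist depth on the orange walls).

```bash
cat >> h.py <<'E'
def rim(save=None):
    st=sensors.read_state(); im,d=optics.grab_frame('wrist'); C=cam('wrist',st)
    if save: cv2.imwrite(f"pics/{save}.png",im[:,:,::-1]); np.savez(f"pics/{save}.npz",im=im,d=d,p=st['eef_pos'],r=st['eef_rot'])
    P=cloud(C,d); hsv=cv2.cvtColor(im,cv2.COLOR_RGB2HSV)
    m=(hsv[...,0]>8)&(hsv[...,0]<28)&(hsv[...,1]>110)&(d>0)
    m&=(P[...,2]>49)&(P[...,2]<92)&(abs(P[...,0]-459)<85)&(abs(P[...,1]+170)<105)
    Q=P[m]
    if len(Q)<50: return None
    z=Q[:,2]
    # plane fit to the top band
    top=np.percentile(z,90); k=Q[(z>top-5)&(z<top+4)]
    A=np.c_[k[:,0]-459,k[:,1]+170.6,np.ones(len(k))]; c=np.linalg.lstsq(A,k[:,2],rcond=None)[0]
    return len(k),round(float(np.median(k[:,2])),2),c.round(3)
def F(n=6):
    fs=[]
    for _ in range(n): fs.append(sensors.read_state()['force'].copy() if hasattr(sensors.read_state()['force'],'copy') else sensors.read_state()['force']); ctrl.hold(0.02)
    return np.mean(fs,0),np.std(fs,0)
E
python3 - <<'E'
from h import *
bar=np.array([459.3,-170.6,0])
print(rim('r0'),F())
ctrl.move_l(bar+[0,0,246],vel=40); print(rim(),F())
z0=246
for z in range(250,272,5):
    ctrl.move_l(bar+[0,0,z],vel=25); ctrl.hold(.1); f,sd=F(); print(z,sensors.read_state()['eef_pos'][2].round(2),f.round(2),sd[2].round(2),rim())
print(sensors.read_state()['t'])
E
```

```text
(2928, 56.45, array([-1.0000e-03,  2.0000e-03,  5.6308e+01])) (array([-0.16068905, -0.13787546, -1.7447964 ]), array([0.38322358, 0.51089959, 0.52061887]))
(2453, 56.46, array([-1.0000e-03,  2.0000e-03,  5.6351e+01])) (array([ 0.09486808, -0.08696101, -1.37929566]), array([0.52992519, 0.36477892, 0.45339378]))
250 249.94 [ 0.02 -0.4  -1.52] 0.24 (2363, 56.44, array([-1.0000e-03,  2.0000e-03,  5.6324e+01]))
255 254.98 [ 0.52 -0.07 -1.74] 0.49 (2301, 56.45, array([-1.0000e-03,  2.0000e-03,  5.6311e+01]))
260 259.89 [ 0.21  0.04 -2.93] 0.12 (2188, 56.5, array([-1.0000e-03,  2.0000e-03,  5.6347e+01]))
265 264.89 [ 0.47  0.38 -3.45] 0.66 (2087, 56.46, array([-1.000e-03,  1.000e-03,  5.634e+01]))
270 269.89 [ 0.37 -0.02 -3.88] 0.38 (1933, 56.47, array([-1.0000e-03,  2.0000e-03,  5.6359e+01]))
19.7583
```

The rim height reads steadily (±0.05 mm) and the force is building from about z = 253. I'll continue in 5 mm steps until the rim rises, then go to about 11 mm clear.

```bash
python3 - <<'E'
from h import *
bar=np.array([459.3,-170.6,0]); z=270.
while z<335:
    z+=4; ctrl.move_l(bar+[0,0,z],vel=25); ctrl.hold(.1); r=rim()
    if r is None: print(z,'no rim'); break
    print(z,r[0],r[1],r[2][2])
    if r[1]>57.3: break
f,sd=F(); print(f,sd,sensors.read_state()['t'],rim('r1'))
E
```

```text
274.0 1901 56.49 56.327
278.0 1862 56.44 56.309
282.0 1819 56.46 56.259
286.0 1751 56.46 56.252
290.0 1701 56.47 56.259
294.0 1687 56.46 56.318
298.0 1659 56.5 56.306
302.0 1613 56.63 56.53
306.0 1571 58.91 59.379
[-0.10345767 -0.14950402 -8.1710494 ] [0.3857991  0.48390127 0.38910145] 23.9833 (1598, 57.79, array([ 1.4000e-02, -7.0000e-03,  5.8185e+01]))
```

```bash
python3 - <<'E'
from h import *
bar=np.array([459.3,-170.6,0])
ctrl.move_l(bar+[0,0,310.],vel=12); ctrl.hold(.2); print(rim())
ctrl.move_l(bar+[0,0,315.],vel=12); ctrl.hold(.3); print(rim('r2'),sensors.read_state()['t']); shot('scene','r2s')
ctrl.hold(.2); print(rim(),F())
c=cv2.imread('pics/r2s.png')[170:270,200:300];a=cv2.imread('pics/r2.png')
cv2.imwrite('pics/r2m.png',cv2.convertScaleAbs(np.hstack([cv2.resize(a[60:300,200:440],(400,400)),cv2.resize(c,(400,400),interpolation=2)]),alpha=1.5))
E
```

```text
(1553, 61.83, array([ 1.1000e-02, -6.0000e-03,  6.2118e+01]))
(1593, 67.57, array([ 9.0000e-03, -5.0000e-03,  6.7778e+01])) 25.6833
(1583, 67.64, array([ 9.0000e-03, -4.0000e-03,  6.7806e+01])) (array([-0.00972513,  0.08368623, -8.19060833]), array([0.4802893, 0.2872842, 0.189457 ]))
```

View pics/r2m.png

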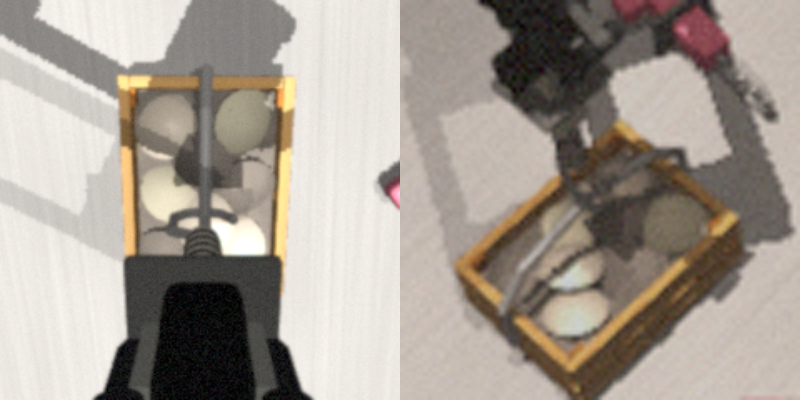

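The crate hangs about 11 mm clear with a tilt of about 0.01 rad. The wrist view shows the bar in the hook at (205,215) with plunger rings out. I'll hold for 2.3 s and set it down.

```bash
python3 - <<'E'
from h import *
bar=np.array([459.3,-170.6,0])
ctrl.hold(2.4); print(rim(),sensors.read_state()['t'])
ctrl.move_l(bar+[0,0,308.],vel=12); ctrl.hold(.1); print(rim())
ctrl.move_l(bar+[0,0,298.],vel=8); ctrl.hold(.1); print(rim())
ctrl.move_l(bar+[0,0,256.],vel=25); print(rim())
ctrl.move_l(bar+[0,0,226.],vel=30); ctrl.hold(.4); print(rim('s1'),F(),sensors.read_state()['t'])
im,d,C=load('s1','wrist');P=cloud(C,d)
m=(P[...,2]>90)&(P[...,2]<125)&(abs(P[...,0]-459)<20)&(P[...,1]>-150)&(P[...,1]<-90);Q=P[m];print(m.sum(),Q.mean(0),cv2.fitLine(Q[:,:2].astype(np.float32),2,0,.01,.01).ravel())
a=cv2.imread('pics/s1.png')[90:230,260:420];cv2.imwrite('pics/s1c.png',cv2.convertScaleAbs(cv2.resize(a,(640,560),interpolation=2),alpha=1.5))
E
```

```text
(1576, 67.7, array([ 9.0000e-03, -4.0000e-03,  6.7921e+01])) 28.5333
(1574, 61.54, array([ 9.0000e-03, -4.0000e-03,  6.1713e+01]))
(1644, 56.67, array([5.0000e-03, 2.0000e-03, 5.6553e+01]))
(2267, 56.47, array([-0.0000e+00,  2.0000e-03,  5.6334e+01]))
(2917, 56.43, array([-1.0000e-03,  3.0000e-03,  5.6262e+01])) (array([-0.09149483,  0.14330918, -1.34757415]), array([0.47983689, 0.30152387, 0.24692146])) 34.55
722 [ 462.19686106 -123.5863773   106.19314418] [ 4.2967990e-02  9.9907643e-01  4.6219687e+02 -1.2358638e+02]
```

View pics/s1c.png

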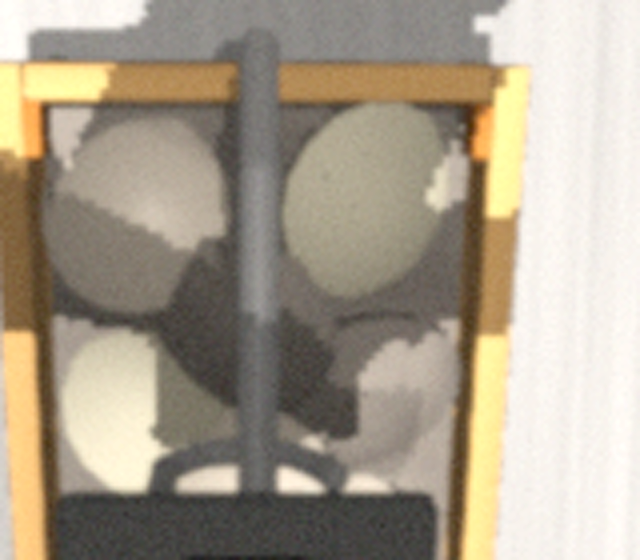

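The crate is down where it stood (rim 56.4, bar at x≈460) and the bar is loose above the hook. I'll back the hook out and return to the rack mouth.

```bash
python3 - <<'E'
from h import *
yc=-0.0445;uc=np.array([np.cos(yc),np.sin(yc),0]);bar=np.array([459.3,-170.6,0])
h=ctrl.move_l(bar-uc*40+[0,0,226],vel=40,threshold=2.5); print('out',h)
if not h:
    ctrl.move_l(bar-uc*80+[0,0,226],vel=60); ctrl.move_l(bar-uc*80+[0,0,270],vel=90); ctrl.hold(.1)
    shot('wrist','u1'); 
    y=-0.3035;u=np.array([np.cos(y),np.sin(y),0]);p=np.array([502,173.2,190.])
    ctrl.move_ptp(p-u*115+[0,0,80],down(y)); ctrl.move_l(p-u*115,vel=100); ctrl.hold(.3)
    shot('wrist','u2');shot('scene','u2s')
    s=sensors.read_state();print(s['t'],s['eef_pos'],s['force'],s['wrist_torque'],s['grip_width'])
    a=cv2.imread('pics/u1.png');b=cv2.imread('pics/u2.png');c=cv2.imread('pics/u2s.png')[100:220,270:390]
    cv2.imwrite('pics/u2m.png',cv2.convertScaleAbs(np.hstack([np.vstack([cv2.resize(a,(400,250)),cv2.resize(b,(400,250))]),cv2.resize(c,(400,500))]),alpha=1.5))
E
```

```text
out False
40.0583 [392.38524894 207.65232642 190.26925473] [-0.05979519 -0.07488249 -1.45353624] [-0.00171665  0.00384409 -0.00293712] 22.35192380910987
```

View pics/u2m.png

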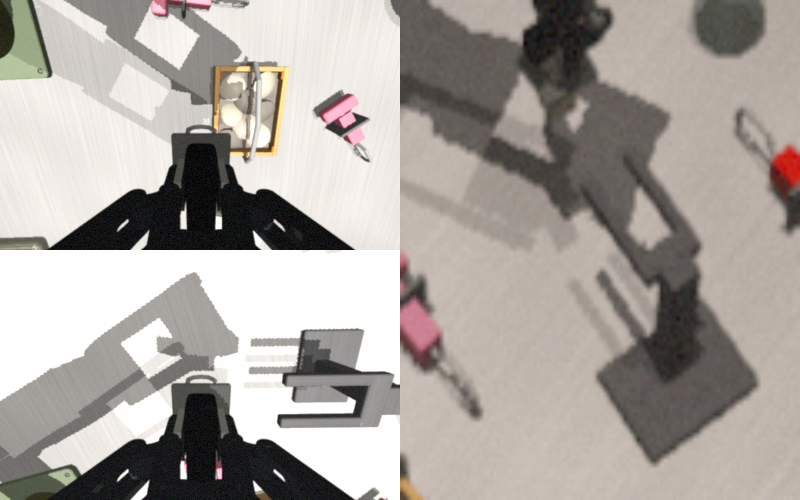

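The crate is free and in place (upper left), and the rack's prongs are now in clear view (lower left, ends at (283,378) and (280,422)). I'll measure the prongs' centre line and check whether the scale slipped in the grip.

```bash
python3 - <<'E'
from h import *
im,d,C=load('u2','wrist');P=cloud(C,d)
m=(P[...,2]>128)&(P[...,2]<142)&(abs(P[...,0]-510)<90)&(abs(P[...,1]-165)<60)&(P[...,0]>455);Q=P[m]
y=-0.3035;u=np.array([np.cos(y),np.sin(y)]);v=np.array([-u[1],u[0]])
r=cv2.minAreaRect(Q[:,:2].astype(np.float32));print(r,np.median(Q[:,2]))
L=(Q[:,:2]-[502,173.2])@np.stack([u,v],1)
for a in (-30,-20,-10,0,10,20,30):
    k=L[abs(L[:,0]-a)<4,1]; n=k[k<0];q=k[k>0]; print(a,np.percentile(n,[1,99]).round(1) if len(n) else 0,np.percentile(q,[1,99]).round(1) if len(q) else 0)
print('open end',np.percentile(L[:,0],[.5,99.5]))
for t in ('g2','h1','u1','u2'):
    z=np.load(f'pics/{t}.npz');im,d,C=load(t,'wrist');P=(cloud(C,d)-z['p'])@z['r']
    # collar top: tool frame, x = tool x; visible part beside the pads
    m=(d>0)&(abs(P[...,1])<35)&(P[...,0]>10)&(P[...,0]<40)&(P[...,2]>25)&(P[...,2]<45);Q=P[m]
    m2=(d>0)&(abs(P[...,1])<14)&(abs(P[...,0])<40)&(P[...,2]>-25)&(P[...,2]<0);G=P[m2]
    print(t,len(Q),np.percentile(Q,[2,50,98],axis=0).round(1).tolist(),'grip',len(G),np.percentile(G,[2,50,98],axis=0).round(1).tolist() if len(G) else 0)
E
```

```text
((525.425048828125, 165.4329376220703), (58.45588302612305, 120.62611389160156), 73.36039733886719) 133.2588120761521
-30 [-29.2 -18. ] [16.  27.7]
-20 [-29.4 -17.9] [16.3 28. ]
-10 [-29.4 -17.8] [16.6 28.1]
0 [-29.6 -17.6] [16.7 28.2]
10 [-28.4 -17.3] [16.8 28.4]
20 [-28.7 -17.1] [16.4 28.6]
30 [-28.7 -17.1] [17.4 28.6]
open end [-35.03112079  80.33954844]
g2 2317 [[10.6, -25.5, 31.7], [21.4, -1.2, 33.0], [26.9, 22.5, 35.8]] grip 7795 [[-22.8, -13.0, -18.9], [8.2, -0.8, -14.6], [30.8, 12.3, -1.9]]
h1 2322 [[10.6, -25.4, 31.7], [21.4, -1.2, 32.9], [26.9, 22.5, 35.8]] grip 7768 [[-22.7, -13.0, -18.8], [8.2, -0.8, -14.7], [30.8, 12.4, -2.2]]
u1 2320 [[10.6, -25.4, 31.7], [21.4, -1.5, 32.9], [26.9, 22.4, 35.8]] grip 7779 [[-22.7, -13.0, -18.9], [8.2, -0.8, -14.7], [30.8, 12.3, -2.0]]
u2 2317 [[10.6, -25.4, 31.7], [21.4, -1.2, 33.0], [26.9, 22.5, 35.8]] grip 7790 [[-22.7, -13.0, -18.8], [8.2, -0.8, -14.7], [30.8, 12.4, -1.9]]
```

No slip: collar and grip sit identically in the tool frame in all four views. The prongs' centre line is within 0.6 mm of my taught pose, and the seat is at L = 0. Now I'll insert, lower and release.

```bash
python3 - <<'E'
from h import *
y=-0.296;u=np.array([np.cos(y),np.sin(y),0]);p=np.array([501.9,172.8,190.])
ctrl.move_l(p-u*115,rot=down(y),vel=60)
h=ctrl.move_l(p,vel=70,threshold=4); ctrl.hold(.2); s=sensors.read_state();print(h,s['eef_pos'],s['force'],s['t'])
if not h:
    ctrl.move_l(p+[0,0,-14],vel=40); h=ctrl.move_l(p+[0,0,-19],vel=10,threshold=2.0); ctrl.hold(.3)
    s=sensors.read_state();print(h,s['eef_pos'],F(),s['t'])
    shot('wrist','q1');shot('scene','q1s')
    a=cv2.imread('pics/q1.png')[100:400,160:460];c=cv2.imread('pics/q1s.png')[100:220,290:410]
    cv2.imwrite('pics/q1m.png',cv2.convertScaleAbs(np.hstack([cv2.resize(a,(400,400)),cv2.resize(c,(400,400))]),alpha=1.5))
E
```

```text
False [501.70607737 172.91187197 190.02033332] [-0.22550866  0.37957008 -1.76190807] 42.3
True [502.12674912 172.82529429 172.37518999] (array([-0.04855513,  0.01261515,  5.50732992]), array([0.48930696, 0.3246235 , 0.3936735 ])) 43.525
```

View pics/q1m.png

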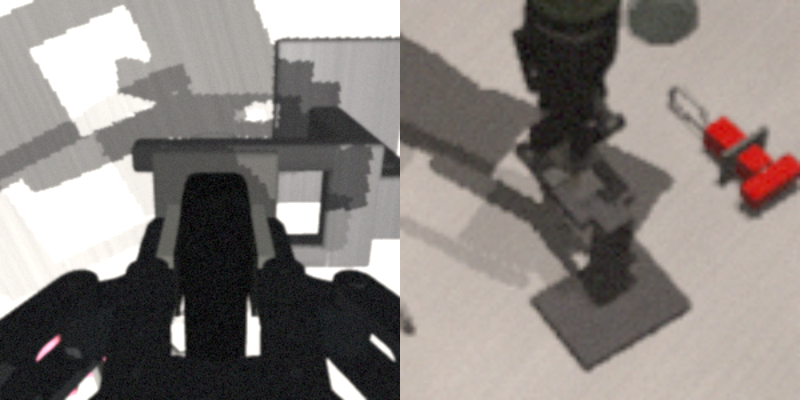

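The collar is seated on the prongs at the same TCP height as before (172.4), with contact force felt. I'll ease off, release, retreat straight up and check.

```bash
python3 - <<'E'
from h import *
s=sensors.read_state();e=np.array(s['eef_pos'])
ctrl.gripper_to(45); ctrl.hold(.1); ctrl.gripper_to(85); ctrl.hold(.2)
print(F())
h=ctrl.move_l([502.1,172.8,262],vel=80,threshold=6);print(h)
ctrl.move_l([502.1,172.8,330],vel=120); ctrl.move_l([495,120,350],vel=150); ctrl.hold(.5)
im,d,C=shot('wrist','z1');shot('scene','z1s');shot('top','z1t'); P=cloud(C,d)
m=(P[...,2]>172)&(P[...,2]<200)&(abs(P[...,0]-502)<50)&(abs(P[...,1]-173)<50);Q=P[m]
print(np.median(Q,0),cv2.minAreaRect(Q[:,:2].astype(np.float32)))
m=(P[...,2]>125)&(P[...,2]<150)&(abs(P[...,0]-510)<80)&(abs(P[...,1]-165)<60);Q=P[m];print(cv2.minAreaRect(Q[:,:2].astype(np.float32)))
m=(P[...,2]>137.5)&(P[...,2]<146)&(abs(P[...,0]-502)<40)&(abs(P[...,1]-173)<40);Q=P[m];print('collar',len(Q),np.median(Q,0),cv2.minAreaRect(Q[:,:2].astype(np.float32)))
z=np.load('pics/top0_d.npy');im2,d2,C2=load('z1t','top')
for dd in (z,d2):
    P=cloud(C2,dd);m=(P[...,2]>40)&(P[...,2]<70)&(abs(P[...,0]-459)<90)&(abs(P[...,1]+170)<110);print('crate',m.sum(),P[m].mean(0),cv2.minAreaRect(P[m][:,:2].astype(np.float32)))
print(sensors.read_state()['t'])
a=cv2.imread('pics/z1.png');c=cv2.imread('pics/z1s.png');t=cv2.imread('pics/z1t.png')
cv2.imwrite('pics/z1m.png',cv2.convertScaleAbs(np.vstack([np.hstack([cv2.resize(a,(400,250)),cv2.resize(t,(400,250))]),np.hstack([cv2.resize(c,(400,250)),cv2.resize(c[100:225,290:390],(200,250)),cv2.resize(c[190:290,200:300],(200,250))])]),alpha=1.5))
E
```

```text
(array([0.00444567, 0.10347641, 0.18184103]), array([0.6256164 , 0.49577293, 0.14003308]))
False
[500.78216546 173.95503754 187.26686263] ((499.9708251953125, 171.9892578125), (63.42148971557617, 19.506959915161133), 73.22673797607422)
((526.1475830078125, 165.2534942626953), (57.64323806762695, 120.88029479980469), 73.52172088623047)
collar 1331 [508.78448685 173.95837756 139.55254671] ((500.3123474121094, 172.20770263671875), (55.65544128417969, 49.884742736816406), 73.11038970947266)
crate 1481 [ 460.36616295 -172.35137736   52.65399267] ((461.5767822265625, -169.39297485351562), (166.1593017578125, 119.93345642089844), 87.23096466064453)
crate 1487 [ 461.3513368  -172.79914947   52.40745521] ((462.0836486816406, -169.54653930664062), (165.9611358642578, 119.95242309570312), 87.32097625732422)
48.1417
```

View pics/z1m.png

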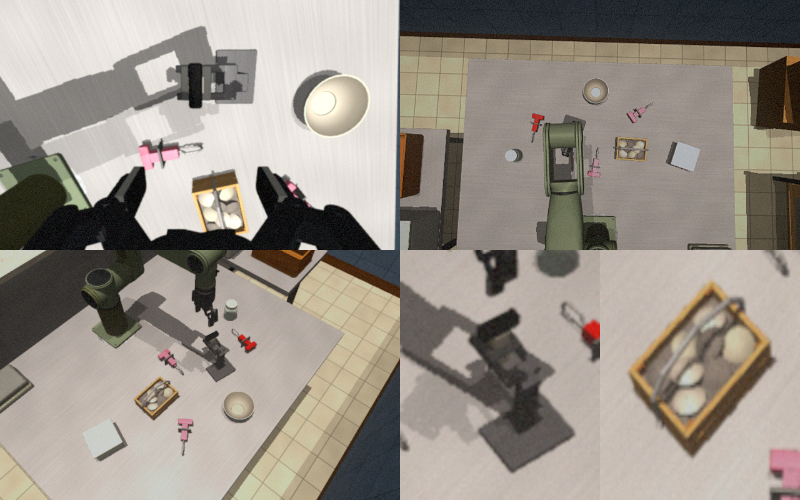

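The scale hangs in the rack (grip top 187.3 as before, within 2 mm in plan), the crate is within 1 mm of its start, and the arm is clear of everything. I'm handing the job in.

```bash
python3 - <<'E'
from h import *
ctrl.hold(.5); print(sensors.read_state()['t'],ctrl.finish_job())
E
```

```text
the job is handed in; nothing more can be done
48.6417 None
```

I weighed the crate, set it back down, hung the scale back in the rack and handed the job in at 48.6 s. No verdict was reported.

- **Lift:** I gripped the scale at the T-grip and the neck just under it, then hooked the bar from the robot side. The crate hung about 11 mm clear with a tilt of about 0.01 rad, and I held it still for over 2.4 s. The wrist force rose by about 6.7 N, which puts the crate at roughly 0.68 kg.
- **Crate at the end:** Its walls are back at their starting height, and it stands within about 1 mm of where it was.
- **Scale at the end:** It hangs in the rack within about 2 mm of its old place, with its height unchanged (grip top 187 mm). The gripper is clear of it.
- **Bowl, jar and tub:** I only looked at these in the last pictures and saw no change; I did not measure them.

**Checks that failed or disagreed:**
- The first two masks for measuring the grip caught the wrong pixels, so I redid the measurement.
- Two-view triangulation put the grip top at 185 mm and depth at 187 mm, against 189 mm in the text.
- The jaws closed to about 22 mm, which matches neither the 20 mm bar nor the 24 mm neck. The scale showed no slip.

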